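Hang the plywood caddy on the drop-flap peg

TASK

Tidy the craft table: hang the empty plywood caddy that has a round eye in its centre board on the steel peg of the stand. Push the eye along the peg so that it lifts the hanging flap and goes fully past it, then let the caddy hang freely by its eye with the flap dropped shut behind it. Leave the other things on the table where they are.

Things in the scene. Friction and masses are not known exactly. Their poses are not given: they have to be found in the camera images.
- caddy: The caddy to hang: open plywood tote, about 0.35 kg. Tray 75 mm (x) by 120 mm (y), 45 mm high. An upright centre board, 10 mm thick (faces look along +x and -x), 100 mm wide in y, rises to 185 mm above the underside, with a round eye hole along x, 44 mm in diameter, centre 115 mm up. Origin: centre of the underside, z up. The same either way round (half turn).
- caddy_eye (a point): Centre of the caddy's eye hole, in the board's mid-plane, 115 mm above the underside and 70 mm below the board's top edge; axes as the caddy's. Above the hole stand 48 mm of solid board: grip it there across its thickness (x), centred in y, near the top edge, so that the fingertips stay above the hole.
- stand: Fixed dark steel stand. Base plate 150 mm square, 12 mm thick, 55 mm of it on the peg's side of the post's axis; post 30 mm square, top 188 mm above the table; one level bright steel round peg, 14 mm in diameter, runs 150 mm along -x from the post's face, its axis 175 mm above the table. Origin: on the table at the post's axis. The stand's x points from the peg's tip to the post.
- peg_seat (a point): Point on the peg's axis where a hung eye should be: 62 mm in front of the post's face, 70 mm behind the flap's pivot. The hung eye's centre lies about 15 mm below this axis. Axes as the stand's.
- peg_tip (a point): Free end of the peg, on its axis, 88 mm in front of peg_seat. Axes as the stand's.
- flap (a joint): Gravity flap under the peg: aluminium strip 16 mm wide (20 at its end), 5 thick, pivoted on the peg's axis 18 mm behind the tip, reaching 52 mm below it. 0 rad = hanging shut on its stop (cannot swing towards the tip); swings freely inward and up, to 1.45, and falls back (0.04 kg). An eye centred on the peg passes it once the board is 55 mm behind the pivot; the tray meets the post at 94 mm.
- tote: Not to be used: a similar plywood tote, 75 x 120 mm, whose solid centre board (no eye) is only 105 mm high. Origin: centre of the underside. It and the caddy may stand in either place.
- sander: Bystander: cork sanding block 90 x 45 x 28 mm. Origin: centre of the underside.
- star: Bystander: flat wooden star 74 mm across, 12 mm thick. Origin: centre of the underside.
- tin: Bystander: open steel tin, 90 mm in diameter, 65 mm high. Origin: centre of the underside.
- brush: Bystander: brush 180 mm long, lying on the table. Origin: near its middle.
Mind the look-alikes: they are no part of the job. Leave any blue look-alike of the caddy alone.

How it is judged:
By the outcome, as a careful person would: the job done as asked, in the order asked, and still so for the second after the job is handed in, with the robot touching nothing.
It also fails if it takes over 48 s, if anything falls off the work surface, if the arm or the gripper's body presses on something with over 40 N, if the wrist force passes 120 N, or if a joint passes its speed limit or range.

ROBOT

A 6-joint arm with a two-finger parallel gripper is mounted at the origin on the work surface. World frame = base frame: x ahead of the robot, y to its left, z up, the work surface at z = 0. Lengths are in m, angles in rad, forces in N, time in s.
With the tool pointing down it reaches from about 0.325 to 0.9 m from the base axis. Payload 6.1 kg.
Tool frame: the origin (TCP) lies midway between the tips of the shut fingers; the grasp point (between the pads) lies 19 mm behind it; z points along the fingers, y is the line along which they close (so a half turn about z gives the same grasp; the last joint's range is limited). The gripper opens to 85 mm and grips with 20 to 120 N. Pads are 22 mm wide; open, the fingers measure 114 mm over their backs; the gripper's body (76 mm by 85 mm) begins 54 mm behind the grasp point. The pads swing forward as they close: fully open they stand 13 mm farther back than shut.
Start: joints at [-1.378, 0.22, 1.526, -0, 1.395, -0.126], TCP at [0.196, -0.594, 0.194] pointing down, gripper open.
Joint ranges: [-2.98, 2.98], [-0.91, 2.08], [0.09, 2.57], [-1.24, 4.39], [0.2, 2.65], [-2.68, 2.68]. Speed limits (rad/s): [2.57, 2.57, 3.01, 3.14, 3.14, 3.14].

INTERFACE

Orientations are given as a unit quaternion [x, y, z, w].
In Python, from bench import sense, get_image, sign_off gives the robot as it stands.
- The arm moves only by the tool send_rows, never from a script. Its argument "steps" is a list of rows, each an object with "translation": the shift along the tool's x, y, z in mm, a list of three; "twist": the turn about the tool's z in rad. A call has exactly 10 rows; each row shifts and turns the commanded pose from where the row before left it, along the tool's axes as they then stand; what a row does not reach is not made up. A row lasts 1/12 s, in which the tool goes at most 41.7 mm and 7.16 degrees, less where a joint would pass 70% of its speed; a pose out of reach is approached as far as the arm can. A call is refused whole if a number of a shift passes 41.7 or a number of a turn 0.125, either way. A call with a gripper value outside its range is refused whole. "grip" is the opening, from 0 (shut) to 1 (fully open), set as the call begins (left out, the last holds). The fingers move at their own pace and stop on an object; "grip_force" is the grip in N (left out, the last holds). Time passes only in rows, so rows that do not move let the fingers close, or fill a call up. It gives the time, the measured TCP pose, the force, the opening and the grip force at its end, in the units of the state.
- sense(): the state, without advancing time (a new reading comes with each control period).
- get_image(name): name is "side" or "top" or "wrist"; returns a dict with "color" (480x640x3 uint8, red, green, blue), "fovy" (degrees; the focal length in pixels is half the picture's height over the tangent of half this angle, whatever the lens; pixels are square), "cx", "cy" (the principal point, pixels), "R" (3x3) and "t" (3): a world point X has camera coordinates R X + t; the wrist camera has in their place "hand_eye" (4x4, takes a point from camera to tool coordinates, whose origin is the TCP and whose axes are the flange's). Camera axes: x right, y down, z forward; pixel columns grow to the right and rows downward; lengths in m; the calibration is good to about 2 mm. A picture is of the moment at which its call begins: read the wrist's pose just before it. There is no depth.
- sign_off(): hands the job in; it is judged then, once.
The state is a dict: "time": time; "qpos": joint angles; "qd": joint speeds; "joint_torque": joint torques, N m; "tool_pos": TCP position; "orientation": TCP orientation; "force": force on the tool from outside, world axes, zero at the start; "torque": the same for the moment, N m; "grip_width": finger opening in m; "grasp_force": force on a finger pad.
Only numpy, scipy, OpenCV 4.12 (cv2) and the standard library are available. Lean on these libraries where they do the work, as an engineer would, in place of code of your own. Each camera call takes 0.05 s, during which the arm holds its last target. There are 200 camera calls.

## Working session

There is one attempt and no reset: what is moved stays moved. The work goes in short steps, Python scripts to look and compute and a tool call to move; the robot and the scene stay as the last step left them, time stands still between calls to the robot, and variables do not carry over. Pictures are saved under pics/ and viewed, at most 10 in all, crops included, and the job is handed in when it is done.

Besides the shell and the picture viewer there is one more tool, called after "Call:" by a JSON object that holds its "name" and its "arguments". send_rows: Moves the arm, as the interface text tells. Its arguments: {"type":"object","properties":{"steps":{"type":"array","items":{"type":"object","properties":{"translation":{"type":"array","items":{"type":"number"}},"twist":{"type":"number"}}}},"grip":{"type":"number"},"grip_force":{"type":"number"}},"required":["steps"]}

```bash
mkdir -p pics; python3 - <<'E'
from bench import *
import cv2,numpy as np,pickle
d={}
s=sense();print(s)
for n in("side","top"):
    i=get_image(n);d[n]=i;cv2.imwrite(f"pics/{n}0.png",i["color"][:,:,::-1]);print(n,i["fovy"],i["cx"],i["cy"],i["R"],i["t"],[k for k in i])
pickle.dump(d,open("d0.pkl","wb"))
E
```

```text
{'time': 0.0, 'qpos': array([-1.37809122e+00,  2.21235627e-01,  1.52761555e+00,  3.36387167e-06,
        1.39468085e+00, -1.26104346e-01]), 'qd': array([ 0.00165849, -0.0003603 , -0.0004679 , -0.00053912, -0.00051607,
       -0.00127587]), 'joint_torque': array([ 5.19694422e-04, -4.96897137e+01, -3.89394379e+01, -1.97228719e-04,
        1.09011951e-02,  1.27500186e-05]), 'tool_pos': array([ 0.19576282, -0.59284232,  0.19309107]), 'orientation': array([ 9.87321529e-01,  1.58730141e-01, -3.06302193e-05, -9.69203188e-04]), 'force': array([ 0.37990959, -0.12126191, -1.09973463]), 'torque': array([ 0.0515282 ,  0.0161167 , -0.04328496]), 'grasp_force': 0.0, 'grip_width': 0.08567843415038118}
side 50.11902560804066 309.1233407093539 243.3235609099084 [[-0.90915825 -0.41643923  0.00310553]
 [-0.31666731  0.68645749 -0.65459753]
 [ 0.27046828 -0.59611616 -0.75597119]] [0.4749367 0.238293  1.0869339] ['color', 'fovy', 'cx', 'cy', 'R', 't']
top 51.56841549586465 331.68094564499654 248.07259621490394 [[-0.02909642 -0.99954367  0.00811432]
 [-0.98910151  0.02761841 -0.14462166]
 [ 0.14433156 -0.01223386 -0.98945376]] [0.01311005 0.49889157 1.14562179] ['color', 'fovy', 'cx', 'cy', 'R', 't']
```

View pics/side0.png

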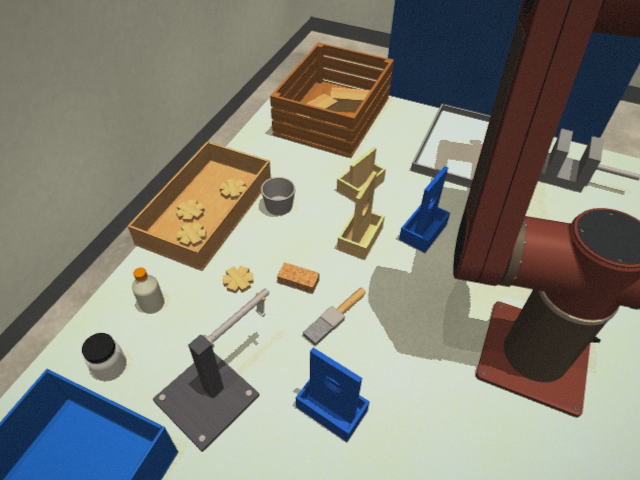

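View pics/top0.png

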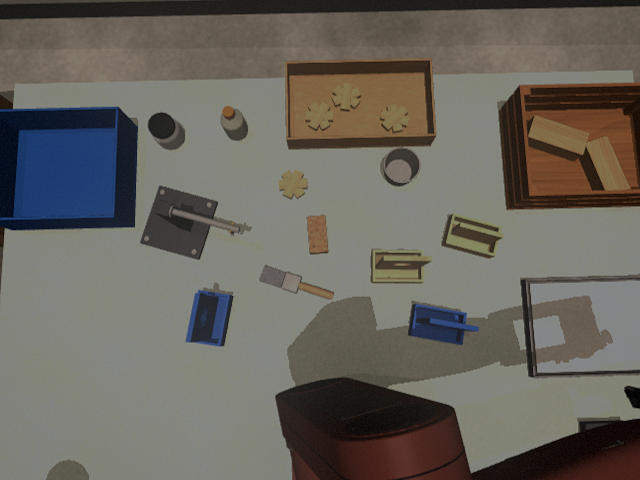

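The side view shows the stand's post at about (205,365), its peg tip at (267,292) and the flap at (261,305).

Candidates, given as side pixel / top pixel:
- **Tall plywood caddy:** (362,215) / (400,263)
- **Low plywood tote:** (362,175) / (473,235)
- **Blue look-alikes:** (425,215) / (440,322) and (335,385) / (210,318)

I choose the tall plywood one and will check it in a close crop.

```bash
cat > h.py <<'E'
import numpy as np,cv2,pickle
def ray(c,u,v):
    f=240/np.tan(np.radians(c["fovy"])/2)
    d=c["R"].T@np.array([(u-c["cx"])/f,(v-c["cy"])/f,1]); return -c["R"].T@c["t"],d/np.linalg.norm(d)
def plane(c,u,v,z):
    o,d=ray(c,u,v); return o+d*(z-o[2])/d[2]
def tri(c1,p1,c2,p2):
    o,d=ray(c1,*p1);q,e=ray(c2,*p2)
    s=np.linalg.lstsq(np.c_[d,-e],q-o,rcond=None)[0]; a,b=o+s[0]*d,q+s[1]*e
    return (a+b)/2,np.linalg.norm(a-b)
def proj(c,X):
    f=240/np.tan(np.radians(c["fovy"])/2); p=c["R"]@X+c["t"]; return p[:2]/p[2]*f+[c["cx"],c["cy"]]
E
python3 - <<'E'
from h import *
d=pickle.load(open("d0.pkl","rb"))
def crop(n,x,y,w=100,h=75,k=4): return cv2.resize(d[n]["color"][y:y+h,x:x+w,::-1],(400,300),interpolation=cv2.INTER_CUBIC)
m=np.vstack([np.hstack([crop("side",315,185),crop("top",355,220)]),np.hstack([crop("side",180,280),crop("top",160,185)])])
cv2.imwrite("pics/crop1.png",m)
t=d["top"]
for p in [(370,250),(424,282),(372,282)]:print(plane(t,*p,0.045))
print(plane(t,248,228,.175),plane(t,172,212,.175))
E
```

```text
[ 0.49065815 -0.0913184   0.045     ]
[ 0.41150861 -0.21472947  0.045     ]
[ 0.41497719 -0.09295447  0.045     ]
[0.5264414  0.17552692 0.175     ] [0.56524889 0.33569936 0.175     ]
```

View pics/crop1.png

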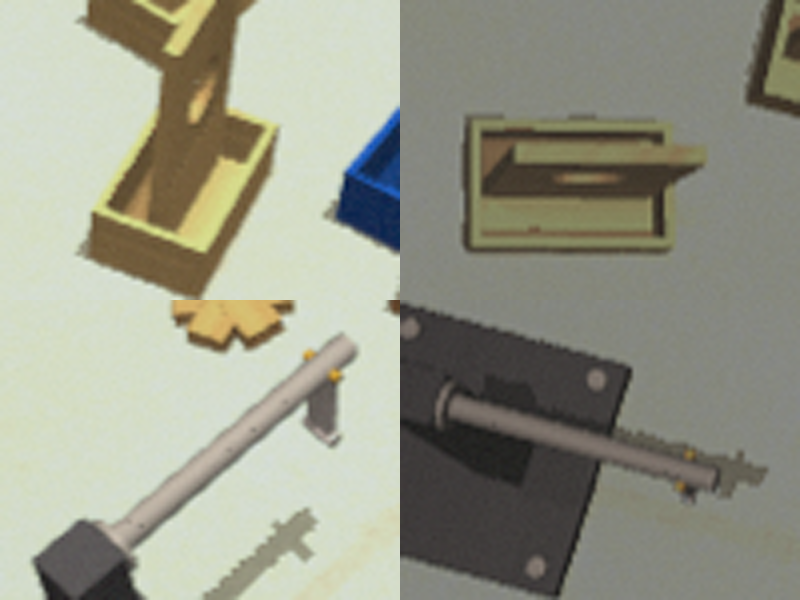

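The crop confirms the choice: the tall plywood caddy has a round eye at side px about (366,209). Its tray rim corners are at top px (371,249), (423,249.5), (423,282.5) and (372,282.5), and its board top runs (384,259) to (431,259). The peg tip is at top (238.7,229.5) / side (267,291), and its root at top (172,211) / side (209.5,341).

```bash
python3 - <<'E'
from h import *
from bench import sense
from scipy.spatial.transform import Rotation as Ro
np.set_printoptions(precision=4,suppress=True)
d=pickle.load(open("d0.pkl","rb"));t,s=d["top"],d["side"]
# tray rim by mask, top view
img=t["color"][220:300,355:455]
C=[(371.25,248.75),(423,249.5),(423,282.5),(372,282.5)]
P=np.array([plane(t,*c,.045) for c in C]);c=P.mean(0);print("tray",P,c,[np.linalg.norm(P[i]-P[i-1]) for i in range(4)])
S=[(338,237.5),(367,247.5),(384.5,216.5)]
Q=np.array([plane(s,*p,.045) for p in S]);print("side tray near-left,near-right,right-far",Q,[np.linalg.norm(Q[i]-Q[i-1]) for i in range(3)],"centre",(Q[0]+Q[2])/2)
B=np.array([plane(t,355+u/4,220+v/4,.185) for u,v in [(515,155),(704,156)]]);print("board",B,B.mean(0),np.linalg.norm(B[0]-B[1]))
tip,e1=tri(t,(238.75,229.5),s,(267,291.25));rt,e2=tri(t,(171.75,211.25),s,(209.5,341))
print("tip",tip,e1,"root",rt,e2,np.linalg.norm(tip-rt),"ang",np.degrees(np.arctan2(*(rt-tip)[1::-1])))
for p in [(238.75,229.5),(171.75,211.25)]:print(plane(t,*p,.175))
for p in [(267,291.25),(209.5,341)]:print(plane(s,*p,.175))
q=sense();print(Ro.from_quat(q["orientation"]).as_matrix())
# tray hull from masks
hsv=cv2.cvtColor(t["color"],cv2.COLOR_RGB2HSV)
m=((hsv[...,0]>10)&(hsv[...,0]<40)&(hsv[...,1]>70)).astype(np.uint8);m[:235]=0;m[295:]=0;m[:,:362]=0;m[:,440:]=0
k=max(cv2.findContours(m,0,1)[0],key=cv2.contourArea)
print(cv2.boundingRect(k))
E
```

```text
tray [[ 0.4936 -0.0944  0.045 ]
 [ 0.4883 -0.2167  0.045 ]
 [ 0.4104 -0.2123  0.045 ]
 [ 0.4138 -0.0929  0.045 ]] [ 0.4515 -0.1541  0.045 ] [np.float64(0.07976151411145177), np.float64(0.12238687242999491), np.float64(0.07806365578337407), np.float64(0.11946221818632509)]
side tray near-left,near-right,right-far [[ 0.4906 -0.0985  0.045 ]
 [ 0.4157 -0.098   0.045 ]
 [ 0.4114 -0.2127  0.045 ]] [np.float64(0.13901401016162873), np.float64(0.07499447343333718), np.float64(0.114801333640419)] centre [ 0.451  -0.1556  0.045 ]
board [[ 0.4462 -0.314   0.185 ]
 [ 0.4429 -0.4123  0.185 ]] [ 0.4445 -0.3632  0.185 ] 0.0983328193896067
tip [0.523  0.1947 0.1758] 0.0013517395034136008 root [0.5645 0.3344 0.1793] 0.0028558369914803683 0.14584550673039737 ang 73.45170009932652
[0.5238 0.195  0.175 ]
[0.5669 0.3363 0.175 ]
[0.5226 0.1941 0.175 ]
[0.5649 0.3324 0.175 ]
[[ 0.9496  0.3134 -0.0004]
 [ 0.3134 -0.9496  0.0017]
 [ 0.0002 -0.0018 -1.    ]]
(371, 250, 61, 33)
```

Call:
{"name": "send_rows", "arguments": {"steps": [{"translation": [0, 0, -11], "twist": -0.1215}, {"translation": [0, 0, -11], "twist": -0.1215}, {"translation": [0, 0, -11], "twist": -0.1215}, {"translation": [0, 0, -11], "twist": -0.1215}, {"translation": [0, 0, -11], "twist": -0.1215}, {"translation": [0, 0, -11], "twist": -0.1215}, {"translation": [0, 0, -11], "twist": -0.1215}, {"translation": [0, 0, -11], "twist": -0.1215}, {"translation": [0, 0, -11], "twist": -0.1215}, {"translation": [0, 0, -11], "twist": -0.1215}], "grip": 1}}

```text
time: 0.93
tool_pos: [0.1958, -0.5932, 0.304]
orientation: [0.718, 0.696, 0.0, -0.001]
force: [-0.4, -0.4, -0.9]
grip_width: 0.0855
grasp_force: 0.0
```

Call:
{"name": "send_rows", "arguments": {"steps": [{"translation": [29.8, 15.9, 0]}, {"translation": [29.8, 15.9, 0]}, {"translation": [29.8, 15.9, 0]}, {"translation": [29.8, 15.9, 0]}, {"translation": [29.8, 15.9, 0]}, {"translation": [29.8, 15.9, 0]}, {"translation": [29.8, 15.9, 0]}, {"translation": [29.8, 15.9, 0]}, {"translation": [29.8, 15.9, 0]}, {"translation": [29.8, 15.9, 0]}]}}

```text
invalid input at $.steps[0]: expected keys translation, twist
```

Call:
{"name": "send_rows", "arguments": {"steps": [{"translation": [29.8, 15.9, 0]}, {"translation": [29.8, 15.9, 0]}, {"translation": [29.8, 15.9, 0]}, {"translation": [29.8, 15.9, 0]}, {"translation": [29.8, 15.9, 0]}, {"translation": [0, 0, 0]}, {"translation": [0, 0, 0]}, {"translation": [0, 0, 0]}, {"translation": [0, 0, 0]}, {"translation": [0, 0, 0]}]}}

```text
invalid input at $.steps[0]: expected keys translation, twist
```

```bash
python3 - <<'E'
from bench import *
import cv2,pickle
s=sense();i=get_image("wrist");print(s["qpos"]);pickle.dump((s,i),open("w.pkl","wb"));print(i["hand_eye"],i["fovy"],i["cx"],i["cy"]);cv2.imwrite("pics/w1.png",i["color"][:,:,::-1])
E
```

```text
[-1.37811733e+00  1.74599938e-01  1.37612478e+00 -1.98836370e-05
  1.59208727e+00 -1.34713796e+00]
[[ 1.28813159e-03 -9.52079407e-01 -3.05848235e-01  7.73800993e-02]
 [ 9.99998805e-01  9.64935031e-04  1.20790391e-03  8.83481709e-04]
 [-8.54896765e-04 -3.05849425e-01  9.52079513e-01 -1.78812232e-01]
 [ 0.00000000e+00  0.00000000e+00  0.00000000e+00  1.00000000e+00]] 67.13922224746933 324.21018870104234 241.84606023619295
```

View pics/w1.png

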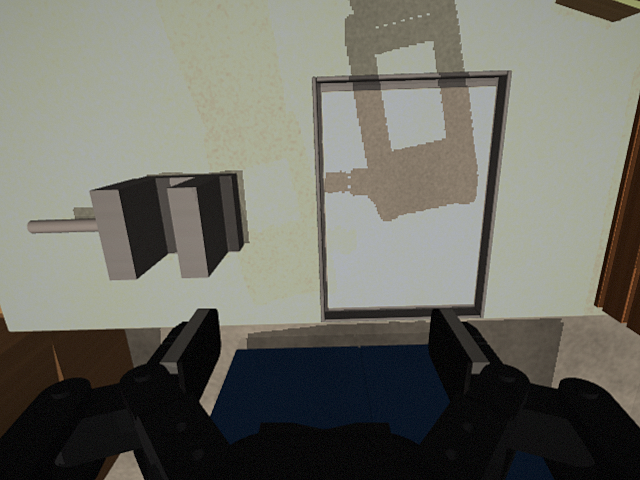

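The twist field is required, so neither move ran. The wrist picture only shows the steel tray and other clutter, and the caddy isn't in view yet. Resending the moves.

Call:
{"name": "send_rows", "arguments": {"steps": [{"translation": [29.8, 15.9, 0], "twist": 0}, {"translation": [29.8, 15.9, 0], "twist": 0}, {"translation": [29.8, 15.9, 0], "twist": 0}, {"translation": [29.8, 15.9, 0], "twist": 0}, {"translation": [29.8, 15.9, 0], "twist": 0}, {"translation": [29.8, 15.9, 0], "twist": 0}, {"translation": [29.8, 15.9, 0], "twist": 0}, {"translation": [29.8, 15.9, 0], "twist": 0}, {"translation": [29.8, 15.9, 0], "twist": 0}, {"translation": [29.8, 15.9, 0], "twist": 0}]}}

```text
time: 1.82
tool_pos: [0.3661, -0.2999, 0.3035]
orientation: [0.721, 0.693, 0.0, -0.0]
force: [0.1, -1.1, 1.2]
grip_width: 0.0853
grasp_force: 0.0
```

Call:
{"name": "send_rows", "arguments": {"steps": [{"translation": [29.8, 15.9, 0], "twist": 0}, {"translation": [29.8, 15.9, 0], "twist": 0}, {"translation": [29.8, 15.9, 0], "twist": 0}, {"translation": [29.8, 15.9, 0], "twist": 0}, {"translation": [29.8, 15.9, 0], "twist": 0}, {"translation": [0, 0, 0], "twist": 0}, {"translation": [0, 0, 0], "twist": 0}, {"translation": [0, 0, 0], "twist": 0}, {"translation": [0, 0, 0], "twist": 0}, {"translation": [0, 0, 0], "twist": 0}]}}

```text
time: 2.65
tool_pos: [0.4502, -0.1568, 0.304]
orientation: [0.721, 0.693, -0.0, -0.0]
force: [-1.0, 0.4, -0.3]
grip_width: 0.0853
grasp_force: 0.0
```

```bash
python3 - <<'E'
from bench import *
import cv2,pickle
s=sense();i=get_image("wrist");pickle.dump((s,i),open("w.pkl","wb"));cv2.imwrite("pics/w2.png",i["color"][:,:,::-1])
E
```

```text
(no output)
```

View pics/w2.png

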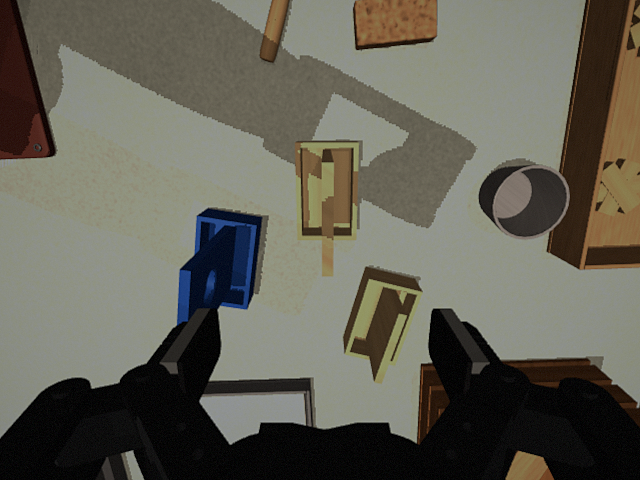

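The wrist view shows the caddy at centre, with board top edge running px (328,150) to (328,275). The blue look-alike is at left (220,260) and the low tote at (380,320). I'll cast these points to check position.

```bash
python3 - <<'E'
from h import *
from scipy.spatial.transform import Rotation as Ro
s,i=pickle.load(open("w.pkl","rb"))
T=np.eye(4);T[:3,:3]=Ro.from_quat(s["orientation"]).as_matrix();T[:3,3]=s["tool_pos"]
M=T@i["hand_eye"];c=dict(i,R=M[:3,:3].T,t=-M[:3,:3].T@M[:3,3])
print(s["tool_pos"],np.degrees(Ro.from_matrix(T[:3,:3]).as_euler("zyx")),"cam",M[:3,3])
for p in [(327.5,275),(328,150)]:print(plane(c,*p,.185))
for p in [(297,142),(361,142),(357,239),(299,238)]:print(plane(c,*p,.045))
for X in [(.451,-.105,.185),(.451,-.205,.185),(.451,-.155,0.045)]:print(proj(c,np.array(X)))
E
```

```text
[ 0.45019875 -0.15676682  0.3039832 ] [-8.77320699e+01 -2.42271654e-02  1.79993693e+02] cam [ 0.45422693 -0.07945412  0.48278427]
[ 0.45243594 -0.20621274  0.185     ]
[ 0.45667628 -0.09811983  0.185     ]
[ 0.42196913 -0.09644083  0.045     ]
[ 0.49666002 -0.09930395  0.045     ]
[ 0.49073753 -0.21786056  0.045     ]
[ 0.41730854 -0.21370839  0.045     ]
[321.25814936 159.06573049]
[325.83954056 273.79945696]
[323.77790532 190.91295296]
```

Call:
{"name": "send_rows", "arguments": {"steps": [{"translation": [1, 3, 15], "twist": 0}, {"translation": [0, 0, 20], "twist": 0}, {"translation": [0, 0, 20], "twist": 0}, {"translation": [0, 0, 20], "twist": 0}, {"translation": [0, 0, 20], "twist": 0}, {"translation": [0, 0, 20], "twist": 0}, {"translation": [0, 0, 15], "twist": 0}, {"translation": [0, 0, 15], "twist": 0}, {"translation": [0, 0, 7], "twist": 0}, {"translation": [0, 0, 0], "twist": 0}]}}

```text
time: 3.53
tool_pos: [0.4523, -0.1548, 0.1504]
orientation: [0.721, 0.693, -0.001, -0.002]
force: [0.3, 0.7, -0.3]
grip_width: 0.0855
grasp_force: 0.0
```

Call:
{"name": "send_rows", "arguments": {"steps": [{"translation": [0, 0, 0], "twist": 0}, {"translation": [0, 0, 0], "twist": 0}, {"translation": [0, 0, 0], "twist": 0}, {"translation": [0, 0, 0], "twist": 0}, {"translation": [0, 0, 0], "twist": 0}, {"translation": [0, 0, 0], "twist": 0}, {"translation": [0, 0, 0], "twist": 0}, {"translation": [0, 0, 0], "twist": 0}, {"translation": [0, 0, 0], "twist": 0}, {"translation": [0, 0, 0], "twist": 0}], "grip": 0, "grip_force": 60}}

```text
time: 4.37
tool_pos: [0.4538, -0.1547, 0.1522]
orientation: [0.72, 0.694, -0.0, -0.0]
force: [0.3, 0.2, 0.0]
grip_width: 0.0003
grasp_force: 0.0
```

The fingers shut on nothing, so I'll look.

```bash
python3 - <<'E'
from bench import *
import cv2,pickle,numpy as np
print(sense())
d={}
for n in("side","top","wrist"):d[n]=get_image(n)
pickle.dump(d,open("d1.pkl","wb"))
a=cv2.resize(d["side"]["color"][130:280,300:500],(400,300),interpolation=2)
b=cv2.resize(d["top"]["color"][200:350,330:530],(400,300),interpolation=2)
c=cv2.resize(d["wrist"]["color"],(400,300))
cv2.imwrite("pics/c2.png",np.vstack([np.hstack([a,b]),np.hstack([c,c*0])])[:,:,::-1])
E
```

```text
{'time': 4.3667, 'qpos': array([-4.93255237e-01, -9.86779189e-02,  1.94133649e+00,  2.36135362e-05,
        1.29903896e+00, -4.56326913e-01]), 'qd': array([ 1.19177545e-05,  1.96763479e-04,  5.50358610e-05, -2.75302675e-04,
       -1.52184844e-04, -2.14901320e-03]), 'joint_torque': array([ 3.72099181e-03, -3.29626715e+01, -3.77748656e+01, -9.27911060e-05,
        1.04399103e-03,  2.91629010e-05]), 'tool_pos': array([ 0.45377106, -0.15468977,  0.15215065]), 'orientation': array([ 7.20043841e-01,  6.93928573e-01, -5.19873490e-06, -5.34074139e-05]), 'force': array([0.34299018, 0.15520817, 0.03619662]), 'torque': array([-0.02147069, -0.04652686, -0.01168476]), 'grasp_force': 0.0, 'grip_width': 0.00028929884787599197}
```

View pics/c2.png

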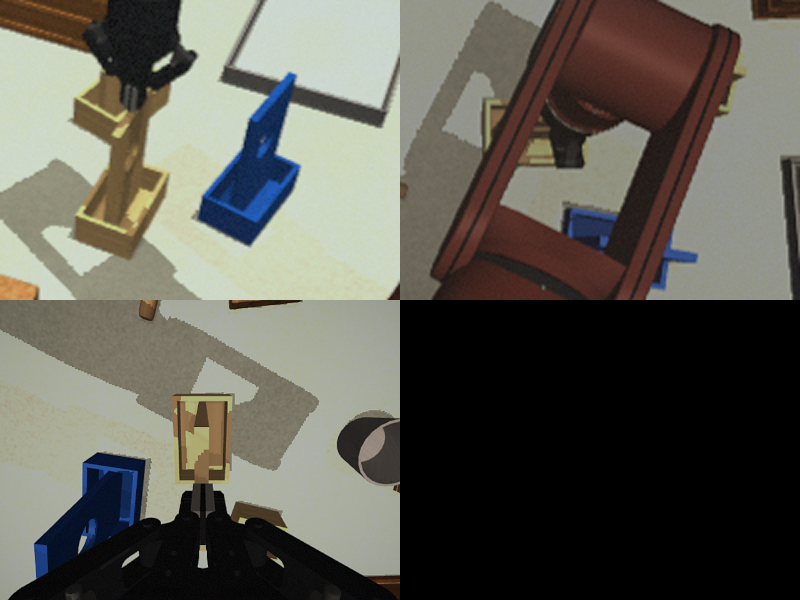

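The crop shows the closed fingertips at side px about (366,182), apparently beyond the board's far end. The caddy still stands undisturbed. I'll check this numerically.

```bash
python3 - <<'E'
from h import *
from bench import sense
from scipy.spatial.transform import Rotation as Ro
d=pickle.load(open("d1.pkl","rb"));t,sd,w=d["top"],d["side"],d["wrist"]
q=sense();p=q["tool_pos"]
print("tcp side/top",proj(sd,p),proj(t,p))
he=w["hand_eye"];H=np.linalg.inv(he);print("tcp wrist",proj(dict(w,R=H[:3,:3],t=H[:3,3]),np.zeros(3)))
for X in [(.453,-.106,.185),(.453,-.206,.185)]:print("board end side",proj(sd,np.array(X)),proj(t,np.array(X)))
a=cv2.resize(sd["color"][150:225,320:420],(800,600),interpolation=2);cv2.imwrite("pics/c3.png",a[:,:,::-1])
E
```

```text
tcp side/top [364.16857124 195.21149199] [404.53948604 259.18457885]
tcp wrist [322.08112491 277.26066949]
board end side [357.9719271  198.45461692] [383.51362038 258.27964873]
board end side [373.45616532 171.14803807] [431.64213699 256.93599062]
```

View pics/c3.png

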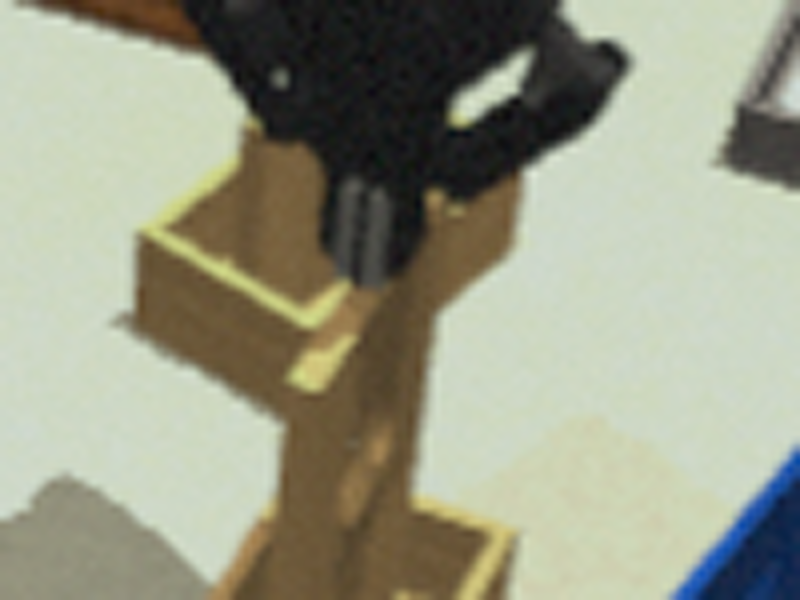

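The side crop shows the shut fingertips at px (366.2,185.3), above the predicted TCP pixel (364.2,195.2). In the wrist picture they end near (325,296), against a predicted (322,277). So the real tips are not where the TCP reading puts them. I'll triangulate.

```bash
python3 - <<'E'
from h import *
from bench import sense
from scipy.spatial.transform import Rotation as Ro
d=pickle.load(open("d1.pkl","rb"));sd,w=d["side"],d["wrist"]
s=sense();T=np.eye(4);T[:3,:3]=Ro.from_quat(s["orientation"]).as_matrix();T[:3,3]=s["tool_pos"]
M=T@w["hand_eye"];c=dict(w,R=M[:3,:3].T,t=-M[:3,:3].T@M[:3,3])
for v in (290,296,302):print(tri(c,(325,v),sd,(366.2,185.3)))
o,r=ray(sd,366.2,185.3)
for z in (.15,.17,.19,.2):print(z,plane(sd,366.2,185.3,z), plane(c,325,296,z))
cv2.imwrite("pics/w3.png",cv2.resize(w["color"][200:350,225:425],(800,600),interpolation=2)[:,:,::-1])
E
```

```text
(array([ 0.45271575, -0.14651257,  0.18948134]), np.float64(0.0067255547997160355))
(array([ 0.45320986, -0.15081338,  0.18582252]), np.float64(0.005284183865121368))
(array([ 0.4537195 , -0.15528495,  0.18206918]), np.float64(0.00375633616693924))
0.15 [ 0.46195608 -0.19059591  0.15      ] [ 0.45493588 -0.1669539   0.15      ]
0.17 [ 0.45593612 -0.16946938  0.17      ] [ 0.45522393 -0.15706265  0.17      ]
0.19 [ 0.44991617 -0.14834285  0.19      ] [ 0.45551197 -0.14717141  0.19      ]
0.2 [ 0.44690619 -0.13777958  0.2       ] [ 0.455656   -0.14222578  0.2       ]
```

View pics/w3.png

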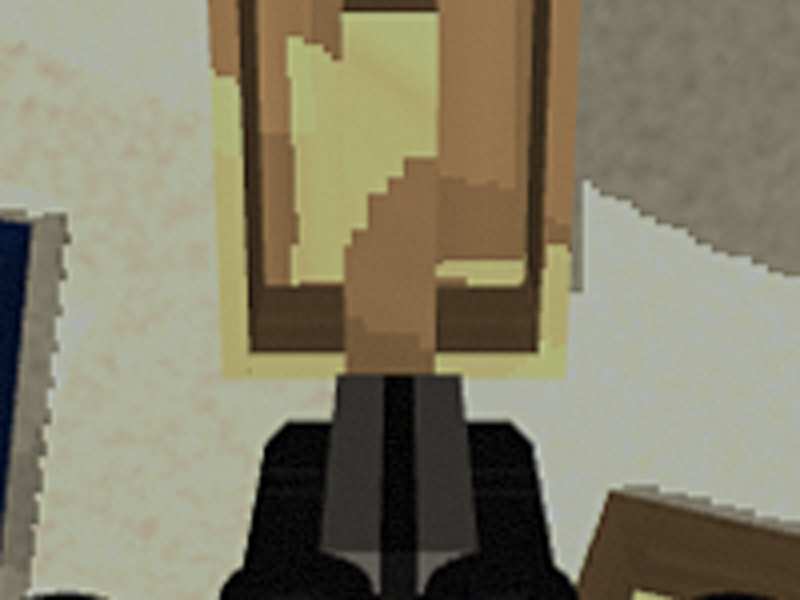

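The tip edge is at wrist px (325,294) with the board top just below it. The triangulated tips are at z about 0.186, right above the undisturbed board, though the reported TCP is 0.152. The real fingertips therefore sit about 34 mm higher than reported. I'll open, go about 32 mm lower, and retry.

Call:
{"name": "send_rows", "arguments": {"steps": [{"translation": [0, 0, 0], "twist": 0}, {"translation": [0, 0, 0], "twist": 0}, {"translation": [0, 0, 0], "twist": 0}, {"translation": [0, 0, 0], "twist": 0}, {"translation": [0, 0, 0], "twist": 0}, {"translation": [0, 0, 0], "twist": 0}, {"translation": [0, 0, 0], "twist": 0}, {"translation": [0, 0, 0], "twist": 0}, {"translation": [0, 0, 0], "twist": 0}, {"translation": [0, 0, 0], "twist": 0}], "grip": 1}}

```text
time: 5.35
tool_pos: [0.4538, -0.1547, 0.1522]
orientation: [0.72, 0.694, 0.0, -0.0]
force: [0.2, 0.5, -0.3]
grip_width: 0.0853
grasp_force: 0.0
```

Call:
{"name": "send_rows", "arguments": {"steps": [{"translation": [0, 0, 5], "twist": 0}, {"translation": [0, 0, 5], "twist": 0}, {"translation": [0, 0, 5], "twist": 0}, {"translation": [0, 0, 5], "twist": 0}, {"translation": [0, 0, 5], "twist": 0}, {"translation": [0, 0, 4], "twist": 0}, {"translation": [0, 0, 3], "twist": 0}, {"translation": [0, 0, 0], "twist": 0}, {"translation": [0, 0, 0], "twist": 0}, {"translation": [0, 0, 0], "twist": 0}]}}

```text
time: 6.18
tool_pos: [0.454, -0.1549, 0.1204]
orientation: [0.72, 0.694, 0.0, 0.0]
force: [-0.0, -0.6, -0.3]
grip_width: 0.0853
grasp_force: 0.0
```

Call:
{"name": "send_rows", "arguments": {"steps": [{"translation": [0, 0, 0], "twist": 0}, {"translation": [0, 0, 0], "twist": 0}, {"translation": [0, 0, 0], "twist": 0}, {"translation": [0, 0, 0], "twist": 0}, {"translation": [0, 0, 0], "twist": 0}, {"translation": [0, 0, 0], "twist": 0}, {"translation": [0, 0, 0], "twist": 0}, {"translation": [0, 0, 0], "twist": 0}, {"translation": [0, 0, 0], "twist": 0}, {"translation": [0, 0, 0], "twist": 0}], "grip": 0, "grip_force": 60}}

```text
time: 7.02
tool_pos: [0.4537, -0.1547, 0.1202]
orientation: [0.72, 0.694, -0.0, -0.0]
force: [-1.5, 0.4, 1.9]
grip_width: 0.0087
grasp_force: 59.2
```

Gripped: width 8.7 mm at 59 N. The eye is about 5 mm below the reported TCP height. Now lift, carry, rotate.

Call:
{"name": "send_rows", "arguments": {"steps": [{"translation": [0, 0, -6], "twist": 0}, {"translation": [0, 0, -12], "twist": 0}, {"translation": [0, 0, -14], "twist": 0}, {"translation": [0, 0, -14], "twist": 0}, {"translation": [0, 0, -14], "twist": 0}, {"translation": [0, 0, -14], "twist": 0}, {"translation": [0, 0, -14], "twist": 0}, {"translation": [0, 0, -14], "twist": 0}, {"translation": [0, 0, -12], "twist": 0}, {"translation": [0, 0, -6], "twist": 0}], "grip_force": 80}}

```text
time: 7.85
tool_pos: [0.4545, -0.155, 0.2425]
orientation: [0.72, 0.694, 0.0, 0.001]
force: [-0.0, -0.5, -4.1]
grip_width: 0.0086
grasp_force: 78.1
```

Call:
{"name": "send_rows", "arguments": {"steps": [{"translation": [8, 0, 0], "twist": 0}, {"translation": [16, 0, 0], "twist": 0}, {"translation": [20, 0, 0], "twist": 0}, {"translation": [20, 0, 0], "twist": 0}, {"translation": [20, 0, 0], "twist": 0}, {"translation": [20, 0, 0], "twist": 0}, {"translation": [20, 0, 0], "twist": 0}, {"translation": [16, 0, 0], "twist": 0}, {"translation": [12, 0, 0], "twist": 0}, {"translation": [6, 0, 0], "twist": 0}]}}

```text
time: 8.68
tool_pos: [0.4588, 0.0053, 0.2391]
orientation: [0.719, 0.695, -0.0, -0.001]
force: [0.9, -0.9, -5.3]
grip_width: 0.0087
grasp_force: 78.1
```

Call:
{"name": "send_rows", "arguments": {"steps": [{"translation": [0, 0, 0], "twist": -0.06}, {"translation": [0, 0, 0], "twist": -0.11}, {"translation": [0, 0, 0], "twist": -0.11}, {"translation": [0, 0, 0], "twist": -0.11}, {"translation": [0, 0, 0], "twist": -0.11}, {"translation": [0, 0, 0], "twist": -0.11}, {"translation": [0, 0, 0], "twist": -0.11}, {"translation": [0, 0, 0], "twist": -0.11}, {"translation": [0, 0, 0], "twist": -0.11}, {"translation": [0, 0, 0], "twist": -0.11}]}}

```text
time: 9.52
tool_pos: [0.4591, 0.0032, 0.2394]
orientation: [0.273, 0.962, -0.0, -0.001]
force: [-0.1, -0.2, -4.4]
grip_width: 0.0084
grasp_force: 78.1
```

Call:
{"name": "send_rows", "arguments": {"steps": [{"translation": [0, 0, 0], "twist": -0.11}, {"translation": [0, 0, 0], "twist": -0.11}, {"translation": [0, 0, 0], "twist": -0.046}, {"translation": [0, 0, 0], "twist": 0}, {"translation": [0, 0, 0], "twist": 0}, {"translation": [0, 0, 0], "twist": 0}, {"translation": [0, 0, 0], "twist": 0}, {"translation": [0, 0, 0], "twist": 0}, {"translation": [0, 0, 0], "twist": 0}, {"translation": [0, 0, 0], "twist": 0}]}}

```text
time: 10.35
tool_pos: [0.4596, 0.0031, 0.2402]
orientation: [0.146, 0.989, 0.0, 0.0]
force: [0.2, 0.2, -4.1]
grip_width: 0.0085
grasp_force: 78.1
```

```bash
python3 - <<'E'
from bench import *
from h import *
from scipy.spatial.transform import Rotation as Ro
s=sense();R=Ro.from_quat(s["orientation"]).as_matrix()
u=R[:2,1];print(s["tool_pos"],s["qpos"],"tool y yaw",np.degrees(np.arctan2(u[1],u[0])))
tip=np.array([.523,.1945,.175]);a=np.radians(73.2);dr=np.array([np.cos(a),np.sin(a),0])
for b in(.075,):
  g=tip-b*dr+[0,0,.0052]; print("to pre (tool mm)",R.T@(g-s["tool_pos"])*1000)
d={n:get_image(n) for n in("side","top")};pickle.dump(d,open("d2.pkl","wb"))
cv2.imwrite("pics/c4.png",np.hstack([cv2.resize(d[n]["color"][y:y+200,x:x+200],(400,400),interpolation=2) for n,x,y in(("side",200,150),("top",200,140))])[:,:,::-1])
E
```

```text
[0.45964867 0.00313904 0.24022384] [-1.65017602e-01 -2.14961654e-01  1.87684654e+00  7.43642450e-06
  1.47964218e+00 -1.44366829e+00] tool y yaw 73.2612494001699
to pre (tool mm) [ -5.46944023 126.49740418  60.02617226]
```

View pics/c4.png

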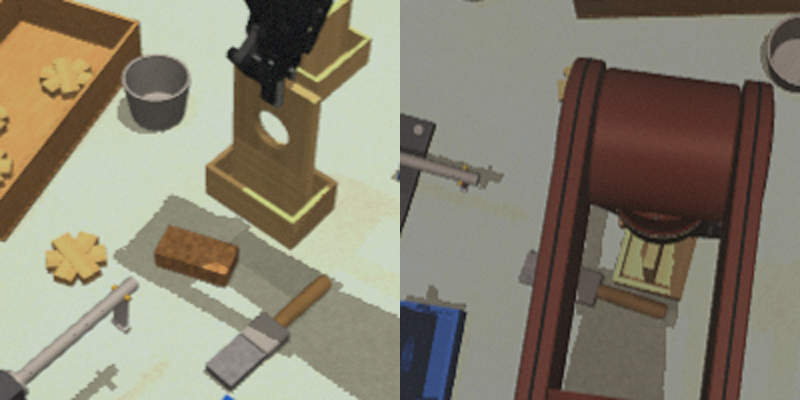

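The caddy is held upright and turned towards the peg. Its eye is at side px about (336,213.5) and the peg tip at about (267,291). I'll check the eye position against the prediction.

```bash
python3 - <<'E'
from bench import *
from h import *
d=pickle.load(open("d2.pkl","rb"));sd=d["side"];p=sense()["tool_pos"]
a=np.radians(73.2);dr=np.array([np.cos(a),np.sin(a),0])
print(proj(sd,p-[0,0,.0052]+.005*dr),proj(sd,p-[0,0,.0052]-.005*dr))
# hole contour: pale table seen through wooden board
im=sd["color"][195:232,322:352];hsv=cv2.cvtColor(im,cv2.COLOR_RGB2HSV)
m=((hsv[...,1]<60)&(hsv[...,2]>170)).astype(np.uint8)
n,l,st,ce=cv2.connectedComponentsWithStats(m)
for k in range(1,n):
  if st[k,4]>20:print(st[k],ce[k]+[322,195])
E
```

```text
[335.63180453 215.34529065] [338.7885611  212.67107183]
[  8  11  14  16 125] [336.664 213.272]
```

Call:
{"name": "send_rows", "arguments": {"steps": [{"translation": [0, 6, 3], "twist": 0}, {"translation": [-0.5, 12, 6], "twist": 0}, {"translation": [-1, 15, 7], "twist": 0}, {"translation": [-1, 15, 7], "twist": 0}, {"translation": [-1, 15, 7], "twist": 0}, {"translation": [-1, 15, 7], "twist": 0}, {"translation": [-1, 15, 7], "twist": 0}, {"translation": [0, 15, 7], "twist": 0}, {"translation": [0, 12, 6], "twist": 0}, {"translation": [0, 6.5, 3], "twist": 0}]}}

```text
time: 11.28
tool_pos: [0.501, 0.1243, 0.179]
orientation: [0.145, 0.989, 0.0, -0.001]
force: [-0.1, 0.3, -4.9]
grip_width: 0.0085
grasp_force: 78.1
```

```bash
python3 - <<'E'
from bench import *
from h import *
from scipy.spatial.transform import Rotation as Ro
d={n:get_image(n) for n in("side","top")};s=sense();R=Ro.from_quat(s["orientation"]).as_matrix()
tip=np.array([.523,.1945,.175]);a=np.radians(73.2);dr=np.array([np.cos(a),np.sin(a),0])
print(s["tool_pos"],s["force"],"to tip, to seat",R.T@(tip+[0,0,.0052]-s["tool_pos"])*1e3,R.T@(tip+.088*dr+[0,0,.0052]-s["tool_pos"])*1e3)
pickle.dump(d,open("d3.pkl","wb"))
sd=d["side"];p=s["tool_pos"];print("pred eye",proj(sd,p-[0,0,.0052]))
cv2.imwrite("pics/c5.png",cv2.resize(sd["color"][190:340,200:400],(800,600),interpolation=2)[:,:,::-1])
E
```

```text
[0.50081886 0.12360855 0.1792853 ] [ 0.1621275  -0.46338273 -4.4465418 ] to tip, to seat [-0.96128832 74.27376194 -0.96032099] [ -1.21983942 162.27336639  -1.01293466]
pred eye [293.31656156 268.8574024 ]
```

View pics/c5.png

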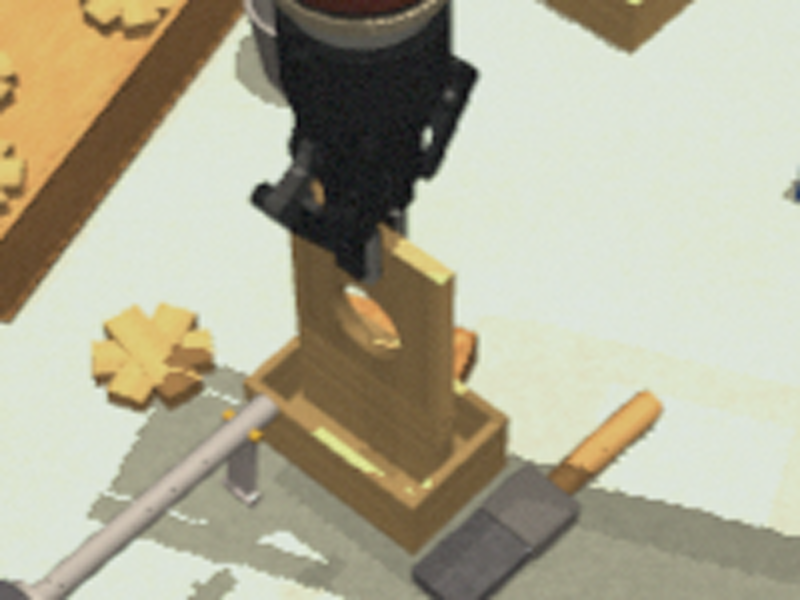

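The eye is at side px about (292.5,269.3), against a predicted (293.3,268.9), and it lines up with the peg. Inserting now.

Call:
{"name": "send_rows", "arguments": {"steps": [{"translation": [-1, 6, -1], "twist": 0}, {"translation": [0, 10, 0], "twist": 0}, {"translation": [0, 10, 0], "twist": 0}, {"translation": [0, 10, 0], "twist": 0}, {"translation": [0, 10, 0], "twist": 0}, {"translation": [0, 10, 0], "twist": 0}, {"translation": [0, 10, 0], "twist": 0}, {"translation": [0, 10, 0], "twist": 0}, {"translation": [0, 8, 0], "twist": 0}, {"translation": [0, 6, 0], "twist": 0}]}}

```text
time: 12.22
tool_pos: [0.5283, 0.2097, 0.1811]
orientation: [0.145, 0.989, -0.0, -0.0]
force: [-1.2, -1.1, -4.6]
grip_width: 0.0084
grasp_force: 78.2
```

Call:
{"name": "send_rows", "arguments": {"steps": [{"translation": [0, 5, 0], "twist": 0}, {"translation": [0, 5, 0], "twist": 0}, {"translation": [0, 5, 0], "twist": 0}, {"translation": [0, 5, 0], "twist": 0}, {"translation": [0, 5, 0], "twist": 0}, {"translation": [0, 5, 0], "twist": 0}, {"translation": [0, 3, 0], "twist": 0}, {"translation": [0, 0, 0], "twist": 0}, {"translation": [0, 0, 0], "twist": 0}, {"translation": [0, 0, 0], "twist": 0}]}}

```text
time: 13.05
tool_pos: [0.5376, 0.2401, 0.1811]
orientation: [0.145, 0.989, -0.0, -0.0]
force: [-1.1, 0.5, -4.7]
grip_width: 0.0089
grasp_force: 78.1
```

```bash
python3 - <<'E'
from bench import *
from h import *
from scipy.spatial.transform import Rotation as Ro
s=sense();R=Ro.from_quat(s["orientation"]).as_matrix()
tip=np.array([.523,.1945,.175]);a=np.radians(73.2);dr=np.array([np.cos(a),np.sin(a),0])
print(s["tool_pos"],s["force"],s["torque"],"to seat",R.T@(tip+.088*dr+[0,0,.0052]-s["tool_pos"])*1e3)
sd=get_image("side");im=sd["color"]
pickle.dump(sd,open("d4.pkl","wb"))
p=s["tool_pos"];print("pred eye",proj(sd,p-[0,0,.0052]))
# hole component near predicted eye: non-wood pixels inside the board
e=proj(sd,p-[0,0,.0052]).astype(int)
w=im[e[1]-14:e[1]+15,e[0]-12:e[0]+13];h=cv2.cvtColor(w,cv2.COLOR_RGB2HSV)
print("\n".join("".join("#" if (r[1]>75 and 8<r[0]<32) else "." for r in row) for row in h))
E
```

```text
[0.53759266 0.24012344 0.18114246] [-1.14276295  0.504043   -4.66548598] [0.01297271 0.05249594 0.01725322] to seat [ 0.72906722 40.10718264  0.9377933 ]
pred eye [248.31877979 306.51556941]
............############.
............#############
#...........#############
##..........#############
####........#############
#####........############
#######.....#############
#########..##############
#########################
#########################
#########################
###########.#############
##########...############
#########.....###########
########......###########
######.........##########
#####...........#########
####.............########
###...............#######
##................#######
..................#######
.................########
................#########
................#########
...............##########
..............###########
.....##.......###########
....####......###########
...#######....###########
```

Forces are small and the peg is running inside the eye. Continuing to just past the seat.

Call:
{"name": "send_rows", "arguments": {"steps": [{"translation": [0.5, 5, 0], "twist": 0}, {"translation": [0, 5, 0], "twist": 0}, {"translation": [0, 5, 0], "twist": 0}, {"translation": [0, 5, 0], "twist": 0}, {"translation": [0, 5, 0], "twist": 0}, {"translation": [0, 5, 0], "twist": 0}, {"translation": [0, 5, 0], "twist": 0}, {"translation": [0, 5, 0], "twist": 0}, {"translation": [0, 4, 0], "twist": 0}, {"translation": [0, 0, 0], "twist": 0}]}}

```text
time: 13.93
tool_pos: [0.55, 0.2834, 0.1811]
orientation: [0.145, 0.989, 0.0, 0.0]
force: [0.2, -0.2, -3.3]
grip_width: 0.0088
grasp_force: 78.2
```

```bash
cat > flap.py <<'E'
from bench import *
from h import *
from scipy.spatial.transform import Rotation as Ro
s=sense();R=Ro.from_quat(s["orientation"]).as_matrix()
tip=np.array([.523,.1945,.175]);a=np.radians(73.2);dr=np.array([np.cos(a),np.sin(a),0])
print(s["tool_pos"],s["force"],"to seat",R.T@(tip+.088*dr+[0,0,.0052]-s["tool_pos"])*1e3)
sd=get_image("side");d0=pickle.load(open("d0.pkl","rb"))["side"]
pe=proj(sd,s["tool_pos"]-[0,0,.0052]);print("pred eye",pe)
# flap region: grey levels before and now
u=proj(sd,tip+.018*dr-[0,0,.03]);print("flap mid px",u,"end px",proj(sd,tip+.018*dr-[0,0,.05]))
x,y=u.astype(int)
for q in(d0,sd):
    g=cv2.cvtColor(q["color"],cv2.COLOR_RGB2GRAY)[y-10:y+14,x-9:x+10]
    print("\n".join(" ".join(f"{v:3d}" for v in r) for r in g[::2]));print()
E
python3 flap.py
```

```text
[0.5499614  0.28342895 0.18114835] [ 0.15928907 -0.2372635  -3.30660003] to seat [ 0.11758553 -4.9262649   0.94637222]
pred eye [230.75958095 322.22331513]
flap mid px [261.09438403 306.04458185] end px [261.78242415 311.76427975]
218 215 193 153 157 176 182 184 182 176 167 150 131 118 154 198 217 217 218
194 164 165 179 185 185 181 172 160 143 148 171 164 182 214 216 217 215 219
171 181 186 187 178 168 156 133 110  92  88  90 131 188 219 216 216 216 216
184 182 175 161 149 129 101  83  89  94  94 103 167 217 217 217 218 217 217
170 155 140 120 103  87  95  94  90  97  93 105 169 217 217 216 217 219 216
134 115 130 185 186  97  95  93  96  99  99 115 173 218 218 218 218 216 216
129 186 218 214 181  96  96  94  95  96 100 114 175 217 217 215 216 218 216
217 217 212 179 128 110  96  97  97  97 100 127 187 218 216 218 217 215 217
218 218 217 217 197 143 137 152 123 101 104 138 188 215 215 216 218 217 216
217 216 216 219 218 217 203 154 150 169 189 183 132 180 216 216 214 218 216
218 218 219 218 217 216 216 218 216 198 143 146 190 217 217 218 217 218 217
218 219 218 217 217 217 217 216 2
[... 255 characters left out ...]
 230 230 232 231
192 191 184 169 158 135 110  92  99 104 101 111 185 231 231 231 231 232 231
179 167 148 133 113  97 104 101 103 106 103 119 189 231 231 231 231 232 231
143 124 143 206 205 104 105 101 106 108 108 125 188 232 231 232 231 231 230
143 205 230 230 197 101 105 105 109 107 108 131 194 231 230 231 231 231 231
230 231 227 193 130 119 109 108 107 108 110 142 206 231 232 232 230 230 231
230 231 231 232 215 152 154 165 141 113 113 151 208 229 231 232 231 231 231
231 230 231 231 232 231 218 171 167 184 200 193 146 196 230 230 231 230 228
231 231 232 232 231 232 231 231 232 217 158 157 212 230 229 230 230 229 230
232 232 232 232 231 231 230 230 230 231 231 230 227 229 229 230 228 229 229
```

The flap has fallen shut behind the board: its pixels match the start picture. The eye is 75 mm behind the pivot. Lower until it rests on the peg.

Call:
{"name": "send_rows", "arguments": {"steps": [{"translation": [0, -2, 2], "twist": 0}, {"translation": [0, 0, 2], "twist": 0}, {"translation": [0, 0, 2], "twist": 0}, {"translation": [0, 0, 2], "twist": 0}, {"translation": [0, 0, 2], "twist": 0}, {"translation": [0, 0, 2], "twist": 0}, {"translation": [0, 0, 1], "twist": 0}, {"translation": [0, 0, 1], "twist": 0}, {"translation": [0, 0, 0], "twist": 0}, {"translation": [0, 0, 0], "twist": 0}]}}

```text
time: 14.82
tool_pos: [0.5492, 0.2806, 0.1672]
orientation: [0.145, 0.989, -0.0, -0.0]
force: [1.0, -0.5, -3.5]
grip_width: 0.0085
grasp_force: 78.2
```

Call:
{"name": "send_rows", "arguments": {"steps": [{"translation": [0, 0, 0.5], "twist": 0}, {"translation": [0, 0, 0.5], "twist": 0}, {"translation": [0, 0, 0], "twist": 0}, {"translation": [0, 0, 0], "twist": 0}, {"translation": [0, 0, 0], "twist": 0}, {"translation": [0, 0, 0], "twist": 0}, {"translation": [0, 0, 0], "twist": 0}, {"translation": [0, 0, 0], "twist": 0}, {"translation": [0, 0, 0], "twist": 0}, {"translation": [0, 0, 0], "twist": 0}]}}

```text
time: 15.65
tool_pos: [0.5493, 0.2806, 0.1662]
orientation: [0.145, 0.989, 0.0, 0.0]
force: [0.2, 0.9, -4.3]
grip_width: 0.009
grasp_force: 78.2
```

Call:
{"name": "send_rows", "arguments": {"steps": [{"translation": [0, 0, 0.5], "twist": 0}, {"translation": [0, 0, 0.5], "twist": 0}, {"translation": [0, 0, 0.5], "twist": 0}, {"translation": [0, 0, 0], "twist": 0}, {"translation": [0, 0, 0], "twist": 0}, {"translation": [0, 0, 0], "twist": 0}, {"translation": [0, 0, 0], "twist": 0}, {"translation": [0, 0, 0], "twist": 0}, {"translation": [0, 0, 0], "twist": 0}, {"translation": [0, 0, 0], "twist": 0}]}}

```text
time: 16.48
tool_pos: [0.5494, 0.2806, 0.1651]
orientation: [0.145, 0.989, 0.0, 0.0]
force: [-1.5, 0.0, 2.9]
grip_width: 0.0088
grasp_force: 79.0
```

It now rests on the peg, as the vertical force has gone positive. Release and retreat straight up.

Call:
{"name": "send_rows", "arguments": {"steps": [{"translation": [0, 0, 0], "twist": 0}, {"translation": [0, 0, 0], "twist": 0}, {"translation": [0, 0, 0], "twist": 0}, {"translation": [0, 0, 0], "twist": 0}, {"translation": [0, 0, 0], "twist": 0}, {"translation": [0, 0, 0], "twist": 0}, {"translation": [0, 0, 0], "twist": 0}, {"translation": [0, 0, 0], "twist": 0}, {"translation": [0, 0, 0], "twist": 0}, {"translation": [0, 0, 0], "twist": 0}], "grip": 0.5}}

```text
time: 17.32
tool_pos: [0.5492, 0.2806, 0.1647]
orientation: [0.145, 0.989, 0.0, -0.0]
force: [0.1, 0.1, 0.6]
grip_width: 0.0428
grasp_force: 0.0
```

Call:
{"name": "send_rows", "arguments": {"steps": [{"translation": [0, 0, -5], "twist": 0}, {"translation": [0, 0, -10], "twist": 0}, {"translation": [0, 0, -15], "twist": 0}, {"translation": [0, 0, -15], "twist": 0}, {"translation": [0, 0, -15], "twist": 0}, {"translation": [0, 0, -15], "twist": 0}, {"translation": [0, 0, -15], "twist": 0}, {"translation": [0, 0, -15], "twist": 0}, {"translation": [0, 0, -10], "twist": 0}, {"translation": [0, 0, -5], "twist": 0}]}}

```text
time: 18.15
tool_pos: [0.5501, 0.2809, 0.2877]
orientation: [0.145, 0.989, 0.001, 0.002]
force: [-0.5, 1.2, -0.1]
grip_width: 0.0425
grasp_force: 0.0
```

Call:
{"name": "send_rows", "arguments": {"steps": [{"translation": [0, 0, 0], "twist": 0}, {"translation": [0, 0, 0], "twist": 0}, {"translation": [0, 0, 0], "twist": 0}, {"translation": [0, 0, 0], "twist": 0}, {"translation": [0, 0, 0], "twist": 0}, {"translation": [0, 0, 0], "twist": 0}, {"translation": [0, 0, 0], "twist": 0}, {"translation": [0, 0, 0], "twist": 0}, {"translation": [0, 0, 0], "twist": 0}, {"translation": [0, 0, 0], "twist": 0}]}}

```text
time: 18.98
tool_pos: [0.5493, 0.2806, 0.2847]
orientation: [0.145, 0.989, -0.0, 0.0]
force: [0.1, -0.5, 0.5]
grip_width: 0.0425
grasp_force: 0.0
```

```bash
python3 flap.py | tail -14; python3 - <<'E'
from bench import *
from h import *
import time
sd=[get_image("side") for _ in range(2)]
a=np.radians(73.2);dr=np.array([np.cos(a),np.sin(a),0]);n=np.array([-dr[1],dr[0],0])
seat=np.array([.523,.1945,.175])+.091*dr-[0,0,.015]
# expected and seen wood extents
P=[proj(sd[0],seat+dr*i+n*j+np.array([0,0,k])) for i,j,k in [(0,.05,.07),(0,-.05,.07),(.0375,.06,-.115),(-.0375,.06,-.115),(.0375,-.06,-.115),(-.0375,-.06,-.115),(.0375,.06,-.07),(-.0375,-.06,-.07)]]
P=np.array(P);print("expected box",P.min(0),P.max(0))
for s in sd:
    h=cv2.cvtColor(s["color"],cv2.COLOR_RGB2HSV);m=((h[...,0]>10)&(h[...,0]<35)&(h[...,1]>75)).astype(np.uint8)
    x0,y0=(P.min(0)-8).astype(int);x1,y1=(P.max(0)+9).astype(int)
    k,l,st,c=cv2.connectedComponentsWithStats(m[y0:y1,x0:x1]);b=1+st[1:,4].argmax();print(st[b]+[x0,y0,0,0,0],c[b]+[x0,y0])
w=sd[0]["color"][y0:y1,x0:x1]
print("\n".join("".join("#" if v else "." for v in r) for r in m[y0:y1:2,x0:x1]))
E
```

```text
231 230 210 163 163 178 187 191 191 183 170 159 141 129 170 218 231 231 231
212 173 172 184 190 193 186 183 164 152 159 178 175 201 229 231 230 232 231
175 189 191 191 188 175 162 144 122 103  94  95 142 209 230 231 231 231 230
193 192 181 169 159 137 111  94  99 102 101 112 185 230 231 231 231 231 232
179 163 150 133 112  98 101 104 106 106 105 116 189 231 230 232 231 232 231
146 126 144 203 207 101 105 104 105 108 109 126 191 231 232 232 232 230 231
142 204 230 231 198 101 103 106 108 108 112 130 194 231 231 231 231 230 231
232 231 226 190 130 119 109 109 108 107 110 142 206 232 232 232 229 230 231
232 230 231 231 215 154 154 165 138 112 117 151 207 229 231 231 231 232 232
232 231 232 232 231 231 219 172 167 186 202 194 144 193 231 231 231 232 231
231 231 231 231 231 232 232 230 230 216 160 162 212 232 231 231 232 232 230
231 232 231 231 231 231 231 230 231 230 230 231 231 232 230 231 230 231 230

expected box [204.8863167  289.32374219] [273.2110417  388.35093715]
[ 207  288   67   99 3199] [237.72491404 342.38386996]
[ 207  288   67   99 3212] [237.77459527 342.36955168]
........
[... 4337 characters left out ...]
....
...........................................##############.............................
..............................................#########...............................
................................................#####.................................
......................................................................................
......................................................................................
......................................................................................
......................................................................................
......................................................................................
```

The caddy hangs where expected: its box in the picture matches the prediction within 2 px and stays still. The flap is shut and the gripper is clear.

```bash
python3 -c "
from bench import *
print(sign_off())"
```

```text
the job is handed in; nothing more can be done
None
```

The plywood caddy with the eye now hangs freely on the peg, with the flap shut behind it and the gripper clear; the job was handed in at about 19 s, and no other object was touched.

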